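Pack the hanging foot of the weighing slab

ROBOT

A 7-joint arm with a two-finger parallel gripper is mounted at the origin on the work surface; the furniture and walls round the work are solid. World frame = base frame: x ahead of the robot, y to its left, z up, the work surface at z = 0. Lengths are in m, angles in rad, forces in N, time in s.
With the tool pointing down it reaches from about 0.425 to 0.925 m from the base axis. Payload 6.8 kg.
Tool frame: the origin (TCP) lies on the centre line of the jaws, within the pads' length; the fingertips stand 25 mm ahead of it and the grasp point (between the pads) lies 6 mm ahead of it; z points along the fingers, y is the line along which they close (so a half turn about z gives the same grasp; the last joint's range is limited). The gripper opens to 85 mm and grips with 20 to 120 N. Pads are 22 mm wide; open, the fingers measure 114 mm over their backs; the gripper's body (76 mm by 85 mm) begins 54 mm behind the grasp point. The pads swing forward as they close: fully open they stand 13 mm farther back than shut.
Start: joints at [1.132, 0.477, 0.022, 1.555, -0.011, 1.109, -0.083], TCP at [0.219, -0.638, 0.256] pointing down, gripper open.
Joint ranges: [-2.96, 2.96], [-0.34, 2.1], [-1.41, 1.46], [0.24, 2.44], [-1.37, 4.51], [0.17, 1.92], [-2.96, 2.96]. Speed limits (rad/s): [2.39, 2.39, 3.14, 3.14, 3.14, 3.14, 3.14].

INTERFACE

Orientations are given as a rotation vector (axis times angle).
In Python, from bench import telemetry, grab_frame, job gives the robot as it stands.
- The arm moves only by the tool apply_moves, never from a script. Its argument "rows" is a list of rows, each a list of 2 entries, a list of its own where there are three numbers: the shift along the tool's x, y, z each as a share of 250 mm, from -1 to 1, then the turn, a rotation vector about the tool's x, y, z each as a share of pi rad, from -1 to 1. A call has 1 to 10 rows; each row is the pose to reach, as a shift and turn from the pose commanded when the call began, along the tool's axes at that moment, turning the shorter way round; what a row does not reach only later rows make up. A row lasts 1/8 s, in which the tool goes at most 62.5 mm and 10.7 degrees, less where a joint would pass 70% of its speed; a pose out of reach is approached as far as the arm can. A call with a number of a shift or a turn outside -1 to 1 is refused whole. A call with a gripper value outside its range is refused whole. "jaw" is the gripper's target within -1 to 1 (fully open at 1, half-way at 0, shut at -1), set as the call begins (left out, the last holds). The fingers move at their own pace and stop on an object; "newtons" is the grip in N (left out, the last holds). Time passes only in rows, so rows that repeat a pose let the fingers close. It gives the time, the measured TCP pose, the force, the opening and the grip force at its end, in the units of the state.
- telemetry.get_obs(): the state, without advancing time (a new reading comes with each control period).
- grab_frame(name): name is "scene" or "side" or "wrist"; returns a dict with "frame" (384x512x3 uint8, red, green, blue), "vertical_fov" (degrees; the focal length in pixels is half the picture's height over the tangent of half this angle, whatever the lens; pixels are square), "cx", "cy" (the principal point, pixels), "origin" and "attitude" of the camera in the world. Camera axes: x right, y up, looking along -z (the intrinsics and any distortion apply to the point x, -y, -z); pixel columns grow to the right and rows downward; lengths in m; the calibration is good to about 2 mm. A picture is of the moment at which its call begins. There is no depth.
- job.hand_in(): hands the job in; it is judged then, once.
The state is a dict: "clock": time; "joints": joint angles; "qvel": joint speeds; "tau": joint torques, N m; "tcp_pos": TCP position; "orientation": TCP orientation; "contact_force": force on the tool from outside, world axes, zero at the start; "moment": the same for the moment, N m; "grip_width": finger opening in m; "gripper_force": force on a finger pad.
Only numpy, scipy, OpenCV 4.12 (cv2) and the standard library are available. Lean on these libraries where they do the work, as an engineer would, in place of code of your own. Each camera call takes 0.05 s, during which the arm holds its last target. There are 200 camera calls.

TASK

The stone slab under the balance stands on three feet; the rubber foot at its front right corner hangs clear of the bench. Find out by trial which of the four coloured packing plates just fits under it: not so thin that it lies there loose, nor so thick that it would have to be forced; the rubber should press on it and drag as it slides in. Push that plate home so that the whole foot stands on it, leave the other three lying flat on the bench clear of the slab, and do not disturb the glassware and the jar.

Things in the scene. Friction and masses are not known exactly. Their poses are not given: they have to be found in the camera images.
- slab: dark stone weighing slab 200 x 190 x 30 mm, fixed (very heavy), underside 48 mm, top 78 mm above the bench. Origin on the bench under its centre; x points from its front edge (robot side) to its rear, y left, z up. Three feet stand on the bench, the front right one hangs clear. A balance with a bottle stands on it, from 80 mm behind the front edge on, up to 180 mm above the bench.
- foot_place (a point): point on the bench straight below the hanging black rubber foot (33 mm across), 22 mm behind the slab's front edge and in from its right edge; axes as the slab's. The gap between bench and foot is not known: 5 to 16.5 mm.
- foot_mount (a point): point on the slab's underside, 48 mm straight above foot_place. The foot hangs from it on a seized screw. It is flat below (29 mm across) with nearly sharp edges; its rubber yields to about 3.5 N and is 3.4 mm shorter at 7 N. So a plate up to 3.4 mm thicker than the gap rides under it on its bevel, with a push of 2.5 to 10 N; a thicker one stops at its edge (over 14 N would jam it in), a loose one slides in with under 1 N.
- plate_8: yellow plastic packing plate, 100 mm long (x), 36 mm wide (y), 8 mm thick, about 90 g, slippery, loose on the bench. Origin at the centre of its underside; x points along it to its nose, whose top is bevelled 3.2 mm down over the last 12 mm and which goes under the foot; at its tail (-x end) stands an upright tab 12 mm thick (x), 22 mm wide (y), its top 50 mm above the plate's underside.
- plate_8_tab (a point): grip point of the yellow plate: in the middle of its tab, 44 mm from the plate's centre towards the tail and 33 mm above its underside; axes as the plate's.
- plate_11: green plastic packing plate, 100 mm long (x), 36 mm wide (y), 11 mm thick, about 105 g, slippery, loose on the bench. Origin at the centre of its underside; x points along it to its nose, whose top is bevelled 3.2 mm down over the last 12 mm and which goes under the foot; at its tail (-x end) stands an upright tab 12 mm thick (x), 22 mm wide (y), its top 50 mm above the plate's underside.
- plate_11_tab (a point): grip point of the green plate: in the middle of its tab, 44 mm from the plate's centre towards the tail and 33 mm above its underside; axes as the plate's.
- plate_14: blue plastic packing plate, 100 mm long (x), 36 mm wide (y), 14 mm thick, about 120 g, slippery, loose on the bench. Origin at the centre of its underside; x points along it to its nose, whose top is bevelled 3.2 mm down over the last 12 mm and which goes under the foot; at its tail (-x end) stands an upright tab 12 mm thick (x), 22 mm wide (y), its top 50 mm above the plate's underside.
- plate_14_tab (a point): grip point of the blue plate: in the middle of its tab, 44 mm from the plate's centre towards the tail and 33 mm above its underside; axes as the plate's.
- plate_17: red plastic packing plate, 100 mm long (x), 36 mm wide (y), 17 mm thick, about 135 g, slippery, loose on the bench. Origin at the centre of its underside; x points along it to its nose, whose top is bevelled 3.2 mm down over the last 12 mm and which goes under the foot; at its tail (-x end) stands an upright tab 12 mm thick (x), 22 mm wide (y), its top 50 mm above the plate's underside.
- plate_17_tab (a point): grip point of the red plate: in the middle of its tab, 44 mm from the plate's centre towards the tail and 33 mm above its underside; axes as the plate's.
- beaker: bystander: small glass beaker 52 mm across, 60 mm tall, standing left of the slab; origin at the centre of its underside.
- weighing_bottle: bystander: glass weighing bottle with lid, 36 mm across, 60 mm tall, standing in front of the slab's left part; origin at the centre of its underside.
- small_jar: bystander: small jar with grey lid, 44 mm across, 56 mm tall, to the left of the plates; origin at the centre of its underside.

How it is judged:
By the outcome, as a careful person would: the job done as asked, in the order asked, and still so for the second after the job is handed in, with the robot touching nothing.
It also fails if it takes over 72 s, if anything falls off the work surface, if the arm or the gripper's body presses on something with over 40 N, if the wrist force passes 120 N, or if a joint passes its speed limit or range.

## Working session

There is one attempt and no reset: what is moved stays moved. The work goes in short steps, Python scripts to look and compute and a tool call to move; the robot and the scene stay as the last step left them, time stands still between calls to the robot, and variables do not carry over. Pictures are saved under pics/ and viewed, at most 10 in all, crops included, and the job is handed in when it is done.

Besides the shell and the picture viewer there is one more tool, called after "Call:" as name([rows], argument=value, ...), one row to a line, values as JSON. apply_moves: Moves the arm, as the interface text tells. Its arguments: {"type":"object","properties":{"rows":{"type":"array"},"jaw":{"type":"number"},"newtons":{"type":"number"}},"required":["rows"]}

```bash
mkdir -p pics; ls
python3 - <<'E'
from bench import telemetry, grab_frame, job
import cv2,numpy as np,pickle
d={}
for n in ("scene","side","wrist"):
    f=grab_frame(n); d[n]=f
    cv2.imwrite(f"pics/{n}0.png",f["frame"][:,:,::-1]); print(n,{k:v for k,v in f.items() if k!="frame"})
pickle.dump(d,open("f0.pkl","wb"))
print(telemetry.get_obs())
im=np.hstack([cv2.imread("pics/scene0.png"),cv2.imread("pics/side0.png")])
E
```

```text
pics
scene {'vertical_fov': 50.313971705303445, 'cx': 258.39079310318033, 'cy': 187.81575640353316, 'origin': array([ 0.06988463, -0.54581796,  0.43425567]), 'attitude': array([ 1.05251196, -0.43410589, -0.72691248])}
side {'vertical_fov': 54.779791808394755, 'cx': 256.9691741913601, 'cy': 192.36051027028893, 'origin': array([-0.04715154,  0.22644458,  0.54143832]), 'attitude': array([ 0.65325407, -0.90141358, -1.76344908])}
wrist {'vertical_fov': 60.337168004862136, 'cx': 253.4225792170806, 'cy': 190.01645430393307, 'origin': array([ 0.28301744, -0.61658626,  0.37383987]), 'attitude': array([-0.23572241,  0.16912076, -1.22989179])}
{'clock': 0.15, 'joints': array([ 1.13191648,  0.47764213,  0.02235865,  1.55620905, -0.01147669,
        1.10928862, -0.08308638]), 'qvel': array([ 8.42275283e-04, -3.11982657e-03, -7.49312177e-05, -2.84286939e-03,
       -7.56373788e-04,  1.10164281e-03, -3.93610282e-04]), 'tau': array([ 2.65905597e-03, -5.96926439e+01,  1.61013298e+00, -2.81493312e+01,
        1.26631986e-02,  6.56171746e-03, -2.38824657e-05]), 'tcp_pos': array([ 0.21907679, -0.63802161,  0.25553433]), 'orientation': array([-3.09736075e+00, -5.17044635e-01,  5.60915930e-04]), 'contact_force': array([-0.79349242,  0.18042829, -0.48819115]), 'moment': array([-0.07072129, -0.03123148,  0.0274794 ]), 'gripper_force': 0.0, 'grip_width': 0.08530745674999028}
```

View pics/scene0.png

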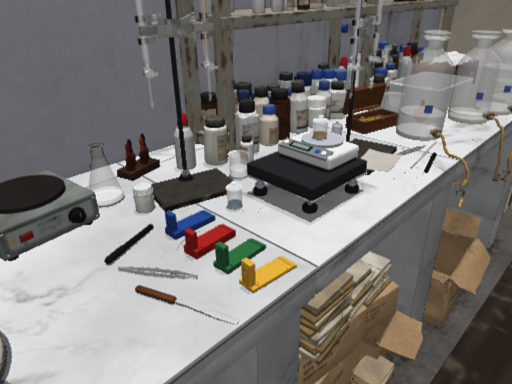

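View pics/side0.png

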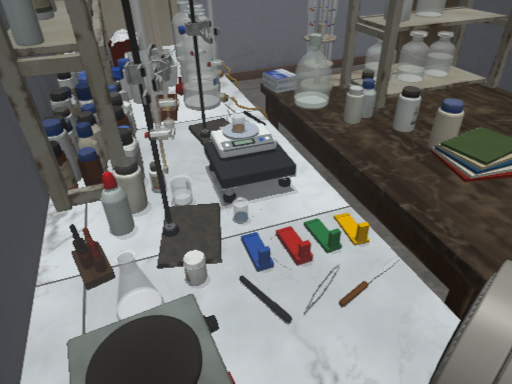

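The scene view shows the plate tabs at about blue (171,222), red (191,240), green (222,255) and yellow (248,272). The slab is at about (307,172) and the hanging front-right foot at about (310,207). The side view shows blue, red, green and yellow from left to right along row 230–250, with the slab feet at (229,196) and (285,182).

```bash
cat > h.py <<'E'
import numpy as np,cv2,pickle
from scipy.spatial.transform import Rotation as R
def foc(f): return f["frame"].shape[0]/2/np.tan(np.radians(f["vertical_fov"]/2))
def ray(f,uv):
    uv=np.atleast_2d(np.asarray(uv,float)); k=foc(f)
    d=np.c_[(uv[:,0]-f["cx"])/k,-(uv[:,1]-f["cy"])/k,-np.ones(len(uv))]
    return R.from_rotvec(f["attitude"]).apply(d)
def onz(f,uv,z):
    d=ray(f,uv); o=f["origin"]; return o+d*((z-o[2])/d[:,2])[:,None]
def proj(f,p):
    q=R.from_rotvec(f["attitude"]).inv().apply(np.atleast_2d(p)-f["origin"]); k=foc(f)
    return np.c_[f["cx"]+k*q[:,0]/-q[:,2], f["cy"]-k*q[:,1]/-q[:,2]]
def tri(fs,uvs):
    A=np.zeros((3,3));b=np.zeros(3)
    for f,u in zip(fs,uvs):
        d=ray(f,u)[0];d/=np.linalg.norm(d);P=np.eye(3)-np.outer(d,d);A+=P;b+=P@f["origin"]
    return np.linalg.solve(A,b)
HUE=dict(yellow=(18,30),green=(60,90),blue=(105,125),red=(174,6))
def mask(f,c,smin=110):
    h=cv2.cvtColor(f["frame"],cv2.COLOR_RGB2HSV); a,b=HUE[c]
    H=h[...,0]; m=((H>=a)&(H<=b)) if a<b else ((H>=a)|(H<=b))
    return (m&(h[...,1]>smin)&(h[...,2]>40)).astype(np.uint8)
E
python3 - <<'E'
from h import *
d=pickle.load(open("f0.pkl","rb"))
roi=dict(scene=(150,190,320,300),side=(230,200,380,280))
for n in ("scene","side"):
    f=d[n];x0,y0,x1,y1=roi[n]
    for c in HUE:
        m=mask(f,c); z=np.zeros_like(m); z[y0:y1,x0:x1]=m[y0:y1,x0:x1]
        k,l,s,ce=cv2.connectedComponentsWithStats(z); i=1+np.argmax(s[1:,4])
        print(n,c,s[i],onz(f,ce[i],0.012).round(3))
f=d["scene"]
print("foot~",onz(f,[310,208],.012).round(3), onz(d["side"],[285,182],.012).round(3))
print("slab top corners scene",onz(f,[[310,190],[249,166],[367,171]],.078).round(3))
A=cv2.resize(d["scene"]["frame"][130:300,150:380],None,fx=3.4,fy=3.4,interpolation=cv2.INTER_CUBIC)
cv2.imwrite("pics/sc_crop.png",A[:,:,::-1])
A=cv2.resize(d["side"]["frame"][120:285,190:390],None,fx=3.6,fy=3.6,interpolation=cv2.INTER_CUBIC)
cv2.imwrite("pics/si_crop.png",A[:,:,::-1])
E
```

```text
scene yellow [ 239  256   58   37 1117] [[ 0.46  -0.174  0.012]]
scene green [214 239  51  34 881] [[ 0.463 -0.104  0.012]]
scene blue [165 210  50  29 734] [[0.47  0.047 0.012]]
scene red [184 224  51  35 949] [[ 0.457 -0.03   0.012]]
side yellow [334 213  36  32 620] [[ 0.459 -0.172  0.012]]
side green [305 219  36  32 521] [[ 0.466 -0.103  0.012]]
side blue [241 233  32  38 679] [[0.469 0.046 0.012]]
side red [276 227  37  38 742] [[ 0.457 -0.032  0.012]]
foot~ [[ 0.683 -0.099  0.012]] [[ 0.68  -0.108  0.012]]
slab top corners scene [[ 0.644 -0.125  0.078]
 [ 0.648  0.045  0.078]
 [ 0.796 -0.16   0.078]]
```

View pics/sc_crop.png

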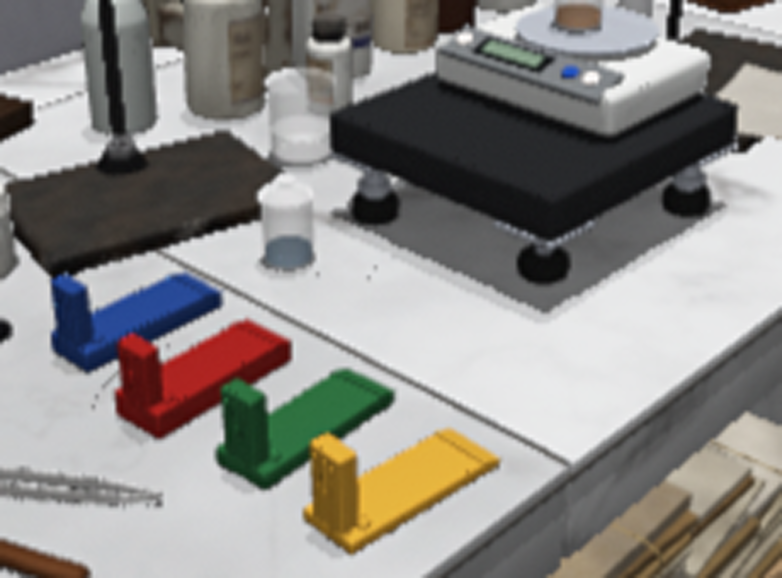

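View pics/si_crop.png

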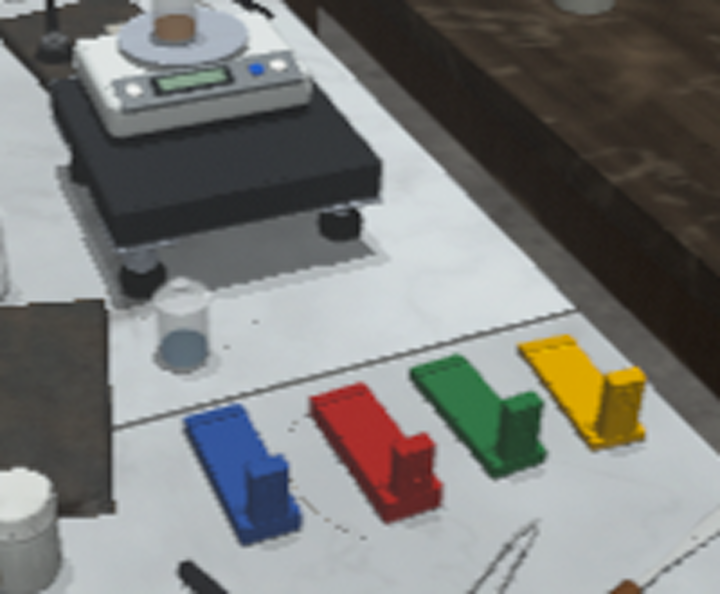

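Run:
```python
from h import *
d=pickle.load(open("f0.pkl","rb")); fs=[d["scene"],d["side"]]
S=lambda u:[150+u[0]/3.4-.35,130+u[1]/3.4-.35]
T=lambda u:[190+u[0]/3.6-.35,120+u[1]/3.6-.35]
P={'tabtop_b':((70,281),(268,463)),'tabtop_r':((139,344),(413,441)),'tabtop_g':((244,389),(521,400)),'tabtop_y':((333,443),(623,374)),
'noseL_b':((185,276),(185,417)),'noseL_r':((250,322),(311,397)),'noseL_g':((345,370),(411,370)),'noseL_y':((447,430),(519,344)),
'noseR_b':((221,294),(240,405)),'noseR_r':((291,345),(363,383)),'noseR_g':((393,393),(460,355)),'noseR_y':((499,458),(573,337)),
'slabFR':((545,205),(381,160)),'slabFL':((332,116),(115,215)),'slabFRb':((545,237),(381,195)),'slabFLb':((333,150),(118,247)),'foot':((543,263),(340,223)),'wbottle_lid':((288,182),(183,290))}
for k,(a,b) in P.items(): print(k,tri(fs,[S(a),T(b)]).round(4))
f=fs[0];print(onz(f,[S((545,205)),S((332,116)),S((737,103))],.078).round(3))
print(onz(fs[1],[T((381,160)),T((115,215)),T((55,85))],.078).round(3))
```

```text
tabtop_b [0.4349 0.0445 0.0505]
tabtop_r [ 0.4224 -0.0343  0.0495]
tabtop_g [ 0.4315 -0.1051  0.0492]
tabtop_y [ 0.429  -0.1693  0.0503]
noseL_b [0.528  0.0615 0.0093]
noseL_r [ 0.5146 -0.0139  0.0127]
noseL_g [ 0.5215 -0.0841  0.0073]
noseL_y [ 0.5204 -0.1602  0.0056]
noseR_b [0.5273 0.0271 0.0094]
noseR_r [ 0.5149 -0.0485  0.0121]
noseR_g [ 0.523  -0.1191  0.0076]
noseR_y [ 0.5166 -0.1966  0.0062]
slabFR [ 0.6504 -0.1214  0.0767]
slabFL [0.6597 0.0628 0.0743]
slabFRb [ 0.6498 -0.1215  0.0528]
slabFLb [0.6595 0.0627 0.0496]
foot [ 0.6748 -0.1029  0.0187]
wbottle_lid [0.5954 0.0391 0.0544]
[[ 0.644 -0.125  0.078]
 [ 0.654  0.057  0.078]
 [ 0.849 -0.127  0.078]]
[[ 0.652 -0.122  0.078]
 [ 0.654  0.064  0.078]
 [ 0.843  0.057  0.078]]
```

Call:
apply_moves([
  [[0.8, -0.85, 0], [0, 0, -0.5]],
  [[0.8, -0.85, 0], [0, 0, -0.5]],
  [[0.8, -0.85, 0], [0, 0, -0.5]],
  [[0.8, -0.85, 0], [0, 0, -0.5]],
  [[0.8, -0.85, 0], [0, 0, -0.5]],
  [[0.8, -0.85, 0], [0, 0, -0.5]],
  [[0.8, -0.85, 0], [0, 0, -0.5]],
  [[0.8, -0.85, 0], [0, 0, -0.5]],
  [[0.8, -0.85, 0], [0, 0, -0.5]],
])

```text
clock: 1.27
tcp_pos: [0.3392, -0.3724, 0.2561]
orientation: [-1.821, -2.56, -0.0]
contact_force: [0.7, -0.1, 0.0]
grip_width: 0.0854
gripper_force: 0.0
```

Call:
apply_moves([
  [[0.87, 0.81, 0], [0, 0, -0.394]],
  [[0.87, 0.81, 0], [0, 0, -0.394]],
  [[0.87, 0.81, 0], [0, 0, -0.394]],
  [[0.87, 0.81, 0], [0, 0, -0.394]],
  [[0.87, 0.81, 0], [0, 0, -0.394]],
  [[0.87, 0.81, 0], [0, 0, -0.394]],
  [[0.87, 0.81, 0], [0, 0, -0.394]],
  [[0.87, 0.81, 0], [0, 0, -0.394]],
  [[0.87, 0.81, 0], [0, 0, -0.394]],
], jaw=0)

```text
clock: 2.4
tcp_pos: [0.4601, -0.1012, 0.2562]
orientation: [-0.008, -3.141, 0.0]
contact_force: [0.2, -0.3, 0.3]
grip_width: 0.0427
gripper_force: 0.0
```

Run:
```python
from h import *
from bench import telemetry, grab_frame
f=grab_frame("wrist"); pickle.dump(f,open("w1.pkl","wb"))
print({k:v for k,v in f.items() if k!="frame"}, R.from_rotvec(f["attitude"]).apply([0,0,-1]))
o=telemetry.get_obs();print(o["joints"].round(3),o["tcp_pos"],o["grip_width"])
A=cv2.resize(f["frame"],None,fx=1.5,fy=1.5,interpolation=cv2.INTER_CUBIC); cv2.imwrite("pics/w1.png",A[:,:,::-1])
```

```text
{'vertical_fov': 60.337168004862136, 'cx': 253.4225792170806, 'cy': 190.01645430393307, 'origin': array([ 0.39208786, -0.10134986,  0.37466148]), 'attitude': array([-0.21332774, -0.21117288,  1.55752628])} [ 0.2672098  -0.00173623 -0.96363681]
[ 0.735  0.21  -0.729  1.987  0.166  1.003  1.494] [ 0.46017299 -0.10119056  0.25625914] 0.04256194680101612
```

View pics/w1.png

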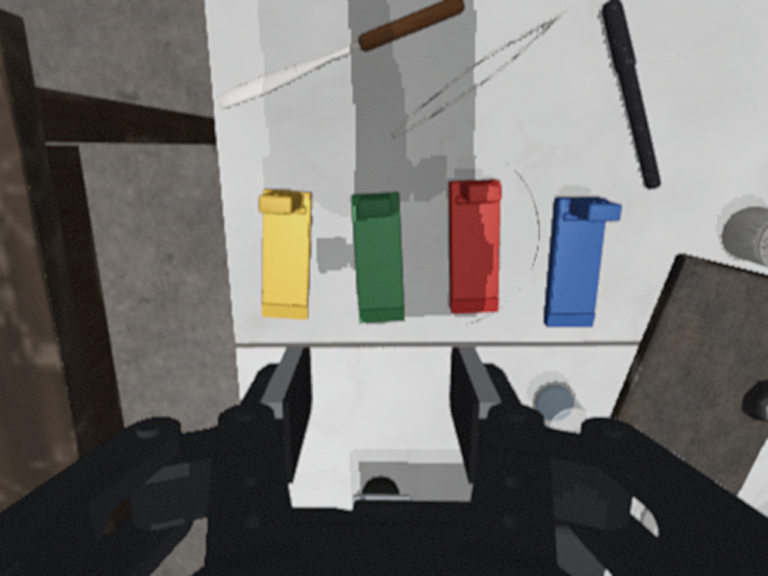

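The wrist view shows the four plates lying with their noses toward the slab, at columns 285, 378, 474 and 575 (at x1.5). The foot is visible between the fingers at about (380,488), and the jaws are half open.

Run:
```python
from h import *
d=pickle.load(open("f0.pkl","rb")); w=pickle.load(open("w1.pkl","rb"))
th=dict(yellow=8,green=11,blue=14,red=17)
for c in th:
    m=mask(w,c); m[:118]=0; m[225:]=0
    k,l,s,ce=cv2.connectedComponentsWithStats(m); i=1+np.argmax(s[1:,4]); b=s[i]
    ys=np.arange(b[1]+28,b[1]+b[3]-4); L=[];Rr=[]
    for y in ys:
        xs=np.where(l[y]==i)[0]; L.append(xs[0]-.5); Rr.append(xs[-1]+.5)
    Lw=onz(w,np.c_[L,ys],th[c]/1e3); Rw=onz(w,np.c_[Rr,ys],th[c]/1e3)
    fl=np.polyfit(Lw[:,0],Lw[:,1],1); fr=np.polyfit(Rw[:,0],Rw[:,1],1)
    xe=np.median(np.where(l[b[1]+b[3]-1]==i)[0]); nose=onz(w,[xe,b[1]+b[3]-.5],th[c]/1e3-.0032)[0]
    print(c,"yaw",fl[0].round(3),fr[0].round(3),"y@.48",np.polyval(fl,.48).round(4),np.polyval(fr,.48).round(4),"nose",nose.round(4))
# foot in each picture: dark blobs
def rows(f,x0,x1,y0,y1,t=45):
    g=f["frame"].max(2)
    for y in range(y0,y1):
        xs=np.where(g[y,x0:x1]<t)[0]
        if len(xs): print(y,x0+xs[0],x0+xs[-1],end=" | ")
    print()
print("wrist");rows(w,230,280,312,340)
print("scene foot");rows(d["scene"],298,325,194,216)
print("scene FL");rows(d["scene"],250,272,178,200)
print("side foot");rows(d["side"],274,296,172,190)
print("side FL");rows(d["side"],220,240,185,205)
```

```text
yellow yaw -0.075 -0.085 y@.48 -0.1919 -0.1565 nose [ 0.5221 -0.1648  0.0048]
green yaw 0.051 0.06 y@.48 -0.1198 -0.0869 nose [ 0.5225 -0.1073  0.0078]
blue yaw 0.002 0.0 y@.48 0.024 0.0613 nose [0.5255 0.0447 0.0108]
red yaw 0.034 0.039 y@.48 -0.0506 -0.0147 nose [ 0.5144 -0.0392  0.0138]
wrist
318 253 255 | 319 248 258 | 320 247 260 | 321 245 261 | 322 245 262 | 323 244 263 | 324 244 263 | 325 243 264 | 326 242 264 | 327 242 264 | 328 242 264 | 334 237 274 | 335 237 279 | 336 236 279 | 337 236 279 | 338 236 279 | 339 236 279 | 
scene foot
194 298 323 | 195 300 321 | 196 301 319 | 197 305 317 | 198 307 315 | 199 308 313 | 202 306 306 | 203 304 315 | 204 303 316 | 205 303 316 | 206 302 316 | 207 302 316 | 208 302 316 | 209 303 316 | 210 303 316 | 211 304 315 | 212 305 313 | 
scene FL
178 258 271 | 179 260 271 | 180 264 271 | 181 267 271 | 182 269 271 | 183 270 271 | 187 255 266 | 188 254 266 | 189 254 266 | 190 254 266 | 191 254 266 | 192 253 266 | 193 254 266 | 194 254 265 | 195 256 263 | 
side foot
172 274 294 | 173 274 293 | 174 274 288 | 175 274 284 | 176 274 278 | 177 274 274 | 178 287 288 | 179 287 289 | 180 279 289 | 181 279 289 | 182 279 289 | 183 279 289 | 184 280 289 | 185 281 287 | 
side FL
185 222 234 | 186 222 229 | 187 223 224 | 194 224 234 | 195 224 234 | 196 224 235 | 197 224 234 | 198 224 233 | 199 224 232 | 200 225 231 | 201 225 231 |
```

Run:
```python
from h import *
d=pickle.load(open("f0.pkl","rb")); w=pickle.load(open("w1.pkl","rb")); s,q=d["scene"],d["side"]
def xy(us,uq,uw=None):
    A=[];b=[]
    for f,u in ((s,us),(q,uq),(w,uw)):
        if u is None: continue
        r=ray(f,u)[0]; n=np.array([r[1],-r[0]])/np.hypot(*r[:2]); A.append(n);b.append(n@f["origin"][:2])
    A=np.array(A);b=np.array(b)
    x=np.linalg.lstsq(A,b,rcond=None)[0]; return x,A@x-b
F,e=xy((309.2,207.5),(284.2,182)); print("foot",F,e,xy((309.2,207.5),(284.2,182),(253.1,327))[0])
G,e=xy((260,191),(229,197.5)); print("FL",G, "sep",F-G)
# bottom heights of near rim, bottom radius ~14.5-16
for n,P,f,u in (("H",F,s,(309.2,213)),("FL",G,s,(259.7,196)),("Hs",F,q,(284.2,186)),("FLs",G,q,(228,202))):
    for r in (.0145,.0165):
        o=f["origin"]; t=ray(f,u)[0]; h=np.hypot(*(P-o[:2]))-r; print(n,r,(o[2]+t[2]*h/np.hypot(*t[:2])).round(4))
```

```text
foot [ 0.6743387  -0.10313786] [-2.77555756e-16  5.55111512e-17] [ 0.6743539  -0.10306376]
FL [0.67962572 0.04344005] sep [-0.00528703 -0.14657791]
H 0.0145 0.0137
H 0.0165 0.0148
FL 0.0145 -0.0005
FL 0.0165 0.0005
Hs 0.0145 0.0143
Hs 0.0165 0.0157
FLs 0.0145 0.0008
FLs 0.0165 0.0022
```

Measured: foot at about (0.6743, −0.103), with a foot spacing of 146.6 mm (expected 146). The gap is about 14 mm, so I'll try red first, watching the force carefully.

Call:
apply_moves([
  [[0.14, 0.267, 0.4], [0, 0, -0.013]],
  [[0.14, 0.267, 0.4], [0, 0, -0.013]],
  [[0.14, 0.267, 0.4], [0, 0, -0.013]],
  [[0.14, 0.267, 0.4], [0, 0, -0.013]],
  [[0.14, 0.267, 0.65], [0, 0, -0.013]],
  [[0.14, 0.267, 0.75], [0, 0, -0.013]],
  [[0.14, 0.267, 0.84], [0, 0, -0.013]],
  [[0.14, 0.267, 0.84], [0, 0, -0.013]],
])

```text
clock: 3.45
tcp_pos: [0.4262, -0.0351, 0.0462]
orientation: [0.058, -3.141, 0.001]
contact_force: [0.5, -0.1, -0.2]
grip_width: 0.0425
gripper_force: 0.0
```

Call:
apply_moves([
  [[0, 0, 0], [0, 0, 0]],
  [[0, 0, 0], [0, 0, 0]],
  [[0, 0, 0], [0, 0, 0]],
  [[0, 0, 0], [0, 0, 0]],
  [[0, 0, 0], [0, 0, 0]],
  [[0, 0, 0], [0, 0, 0]],
], jaw=-1, newtons=30)

```text
clock: 4.2
tcp_pos: [0.4269, -0.0346, 0.0477]
orientation: [-0.06, 3.138, -0.001]
contact_force: [-0.9, -1.8, 7.2]
grip_width: 0.0216
gripper_force: 30.5
```

Call:
apply_moves([
  [[0, 0, -0.03], [0, 0, 0]],
  [[0, 0, -0.06], [0, 0, 0]],
  [[-0.15, 0, -0.06], [0, 0, 0]],
  [[-0.35, 0, -0.06], [0, 0, 0]],
  [[-0.504, -0.1, -0.06], [0, 0, 0]],
  [[-0.504, -0.276, -0.06], [0, 0, 0.0236]],
  [[-0.504, -0.276, -0.06], [0, 0, 0.0236]],
  [[-0.504, -0.276, -0.06], [0, 0, 0.0236]],
  [[-0.504, -0.276, -0.06], [0, 0, 0.0236]],
])

```text
clock: 5.32
tcp_pos: [0.5538, -0.0969, 0.0616]
orientation: [0.053, 3.141, 0.001]
contact_force: [0.8, -0.6, -1.7]
grip_width: 0.0215
gripper_force: 29.7
```

Run:
```python
from h import *
from bench import telemetry, grab_frame
d={n:grab_frame(n) for n in ("scene","side","wrist")}; pickle.dump(d,open("f2.pkl","wb"))
o=telemetry.get_obs();print(o["tcp_pos"],o["orientation"],o["grip_width"],o["contact_force"])
A=cv2.resize(d["scene"]["frame"][150:270,200:360],None,fx=2.5,fy=2.5,interpolation=cv2.INTER_CUBIC)
B=cv2.resize(d["side"]["frame"][140:260,220:350],None,fx=2.5,fy=2.5,interpolation=cv2.INTER_CUBIC)
C=cv2.resize(d["wrist"]["frame"][90:384,120:400],None,fx=1.02*300/294,fy=300/294.)
im=np.hstack([A,B]); im=np.vstack([im,np.zeros((300,im.shape[1],3),np.uint8)]); im[300:,:C.shape[1]]=C[:300]
cv2.imwrite("pics/f2.png",im[:,:,::-1]); print(im.shape)
```

```text
[ 0.55392635 -0.0972956   0.06149307] [5.32282226e-02 3.14104786e+00 4.69435381e-04] 0.021236632934318288 [-0.3958307   0.49218439 -2.01589092]
(600, 725, 3)
```

View pics/f2.png

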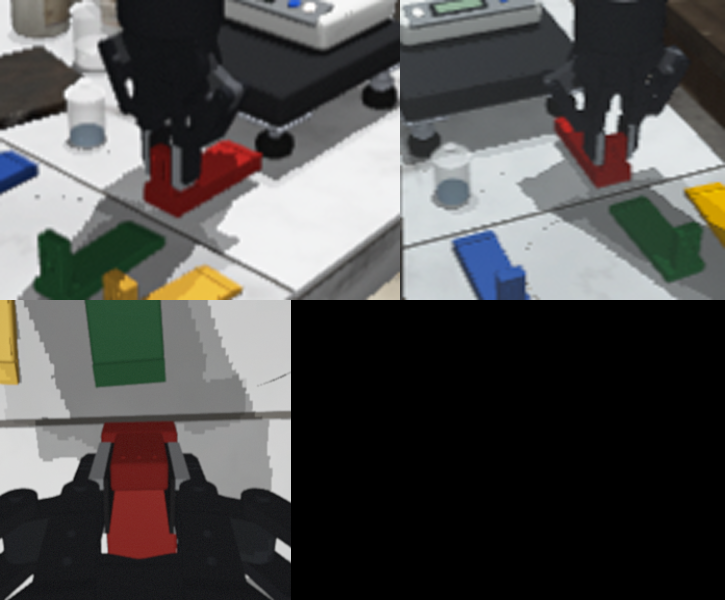

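The picture shows the red plate held level between the fingers, with its nose just short of the hanging foot. The other plates and the glassware are undisturbed. I'll check its lateral alignment in the wrist view.

Run:
```python
from h import *
w=pickle.load(open("f2.pkl","rb"))["wrist"]; m=mask(w,"red",90)
m[:,:200]=0;m[:,310:]=0
print(w["origin"],w["attitude"])
pts=[]
for y in range(205,384,6):
    xs=np.where(m[y])[0]
    if len(xs)>10:
        g=w["frame"][y]; print(y,xs[0],xs[-1],(onz(w,[(xs[0]+xs[-1])/2,y],.0325)[0][:2]).round(4),"w",(onz(w,[xs[-1]+.5,y],.0325)-onz(w,[xs[0]-.5,y],.0325))[0,1].round(4), g[xs[0]-3],g[xs[-1]+3])
```

```text
[ 0.48585802 -0.09537232  0.17995813] [-0.21540792 -0.2078709   1.5289153 ]
211 220 286 [ 0.537  -0.0973] w 0.0316 [102 101 102] [137 138 137]
217 219 288 [ 0.54   -0.0971] w 0.0332 [133 135 134] [157 159 160]
223 217 289 [ 0.5431 -0.0975] w 0.0348 [135 136 135] [157 159 158]
229 226 281 [ 0.5461 -0.0973] w 0.0268 [96 65 67] [100  68  69]
235 229 278 [ 0.5492 -0.0974] w 0.0241 [33 32 36] [33 33 34]
241 228 279 [ 0.5524 -0.0975] w 0.0252 [20 19 18] [21 22 23]
247 226 280 [ 0.5555 -0.0979] w 0.0268 [43 43 44] [17 19 20]
253 226 281 [ 0.5587 -0.0977] w 0.0274 [16 18 18] [22 21 23]
259 226 281 [ 0.562  -0.0978] w 0.0275 [18 20 20] [20 18 22]
265 226 281 [ 0.5652 -0.0979] w 0.0277 [20 22 21] [21 21 21]
271 226 281 [ 0.5685 -0.098 ] w 0.0278 [25 26 26] [25 28 27]
277 229 277 [ 0.5719 -0.0984] w 0.0245 [16 15 14] [20 21 24]
283 229 278 [ 0.5753 -0.0982] w 0.0251 [23 24 22] [20 18 24]
289 228 279 [ 0.5787 -0.0984] w 0.0263 [21 23 23] [17 19 19]
295 227 280 [ 0.5821 -0.0985] w 0.0274 [25 24 26] [26 24 27]
301 226 280 [ 0.5856 -0.0988] w 0.0281 [32 30 32] [21 22 21]
307 226 281 [ 0.5891 -0.0987] w 0.0288 [30 29 30] [29 31 32]
313 225 282 [ 0.5927 -0.0988] w 0.03 [28 26 28] [31 30 31]
319 223 287 [ 0.5963 -0.0981] w 0.0338 [197 199 198] [24 22 26]
325 223 289 [ 0.6    -0.0977] w 0.035 [219 221 221] [24 23 27]
331 224 290 [ 0.6037 -0.0973] w 0.0352 [215 216 216] [18 23 24]
337 224 289 [ 0.6074 -0.0977] w 0.0349 [192 192 192] [25 26 27]
343 247 260 [ 0.6111 -0.0994] w 0.0074 [24 23 26] [28 25 25]
```

Call:
apply_moves([
  [[0, -0.007, 0.03], [0, 0, 0.013]],
  [[0, -0.007, 0.05], [0, 0, 0.013]],
  [[0, -0.007, 0.057], [0, 0, 0.013]],
  [[0, -0.007, 0.057], [0, 0, 0.013]],
])

```text
clock: 5.98
tcp_pos: [0.5541, -0.0996, 0.0477]
orientation: [0.118, 3.139, -0.0]
contact_force: [-0.8, -0.1, 3.7]
grip_width: 0.0213
gripper_force: 30.4
```

Call:
apply_moves([
  [[0, 0, 0], [0, 0, 0]],
  [[0, 0, 0], [0, 0, 0]],
  [[0, 0, 0], [0, 0, 0]],
], jaw=-0.25)

```text
clock: 6.35
tcp_pos: [0.554, -0.1, 0.047]
orientation: [0.12, 3.139, 0.0]
contact_force: [0.1, -0.1, -0.7]
grip_width: 0.0322
gripper_force: 0.0
```

Call:
apply_moves([
  [[0, 0, -0.012], [0, 0, -0.013]],
  [[0, 0, -0.012], [0, 0, -0.013]],
])

```text
clock: 6.6
tcp_pos: [0.5542, -0.1, 0.0503]
orientation: [0.054, 3.141, 0.0]
contact_force: [-0.0, -0.2, -0.2]
grip_width: 0.0318
gripper_force: 0.0
```

```bash
cat > redw.py <<'E'
from h import *
from bench import telemetry, grab_frame
w=grab_frame("wrist"); m=mask(w,"red",90); m[:,:190]=0;m[:,320:]=0
o=telemetry.get_obs();print(o["tcp_pos"].round(4),o["orientation"].round(3),"az",2*np.arctan2(o["orientation"][1],o["orientation"][0])-np.pi,o["contact_force"].round(1))
cv2.imwrite("pics/wlast.png",w["frame"][:,:,::-1])
for y in range(190,384,5):
    xs=np.where(m[y])[0]
    if len(xs)>10:
        a=onz(w,[[xs[0]-.5,y],[xs[-1]+.5,y]],.017)
        print(y,xs[0],xs[-1],a[0,0].round(4),a[:,1].round(4),w["frame"][y,xs[0]-3].max(),w["frame"][y,xs[-1]+3].max())
E
python3 redw.py
```

```text
[ 0.5541 -0.1001  0.0502] [0.056 3.141 0.   ] az -0.03546703077337865 [ 0.3  0.  -0.3]
210 222 288 0.5378 [-0.1155 -0.083 ] 91 65
215 220 289 0.5403 [-0.1166 -0.0825] 65 105
220 219 290 0.5429 [-0.1173 -0.0821] 136 138
225 220 290 0.5455 [-0.1169 -0.0821] 138 137
230 219 290 0.5481 [-0.1176 -0.0821] 92 104
235 219 288 0.5508 [-0.1177 -0.0831] 24 22
240 219 288 0.5535 [-0.1179 -0.0831] 19 23
245 219 288 0.5562 [-0.1181 -0.0831] 19 22
250 219 288 0.5589 [-0.1182 -0.0831] 22 23
255 219 288 0.5616 [-0.1184 -0.0831] 21 20
260 219 288 0.5644 [-0.1186 -0.0831] 22 20
265 219 288 0.5672 [-0.1187 -0.0832] 23 19
270 219 288 0.57 [-0.1189 -0.0832] 24 17
275 219 288 0.5729 [-0.1191 -0.0832] 24 24
280 220 287 0.5758 [-0.1188 -0.0837] 65 53
285 220 287 0.5787 [-0.1189 -0.0837] 129 117
290 220 287 0.5816 [-0.1191 -0.0837] 159 156
295 220 286 0.5846 [-0.1193 -0.0843] 169 162
300 221 286 0.5876 [-0.1189 -0.0843] 193 161
305 221 286 0.5906 [-0.1191 -0.0843] 214 161
310 221 286 0.5937 [-0.1193 -0.0843] 216 160
315 221 285 0.5967 [-0.1195 -0.0849] 222 166
320 221 285 0.5998 [-0.1197 -0.0849] 222 219
325 221 284 0.603 [-0.1199 -0.0855] 222 214
330 221 284 0.6061 [-0.12   -0.0855] 222 215
335 221 284 0.6093 [-0.1202 -0.0855] 224 220
340 231 276 0.6127 [-0.115  -0.0899] 31 32
```

Call:
apply_moves([
  [[0, 0, 0], [0, 0, 0]],
  [[0, 0, 0], [0, 0, 0]],
  [[0, 0, 0], [0, 0, 0]],
  [[0, 0, 0], [0, 0, 0]],
], jaw=-1, newtons=30)

```text
clock: 7.15
tcp_pos: [0.554, -0.1001, 0.0502]
orientation: [0.056, 3.141, -0.0]
contact_force: [-0.5, -0.7, 3.6]
grip_width: 0.0213
gripper_force: 29.6
```

```bash
python3 redw.py | awk 'NR==1||/^(22|23|29|3)/'
```

```text
[ 0.554  -0.1001  0.0502] [ 0.056  3.141 -0.   ] az -0.03558909410375488 [-0.8 -0.6  3.3]
220 218 289 0.5427 [-0.1178 -0.0826] 135 134
225 218 289 0.5453 [-0.118  -0.0826] 138 135
230 229 278 0.5481 [-0.1127 -0.0881] 65 66
235 229 278 0.5507 [-0.1128 -0.0881] 32 38
290 228 279 0.5815 [-0.115 -0.088] 23 19
295 227 280 0.5845 [-0.1157 -0.0875] 29 29
300 227 280 0.5875 [-0.1159 -0.0876] 29 30
305 226 281 0.5904 [-0.1166 -0.0871] 30 32
310 225 282 0.5935 [-0.1173 -0.0866] 28 32
315 225 282 0.5965 [-0.1175 -0.0866] 28 31
320 221 285 0.5996 [-0.1198 -0.085 ] 148 211
325 221 284 0.6027 [-0.12   -0.0856] 220 214
330 221 284 0.6058 [-0.1201 -0.0856] 221 216
335 221 284 0.609 [-0.1203 -0.0856] 222 218
340 232 276 0.6124 [-0.1145 -0.09  ] 32 27
```

Call:
apply_moves([
  [[0, 0.008, 0], [0, 0, 0]],
  [[-0.016, 0.008, 0], [0, 0, 0]],
  [[-0.032, 0.008, 0], [0, 0, 0]],
  [[-0.044, 0.008, 0], [0, 0, 0]],
  [[-0.044, 0.008, 0], [0, 0, 0]],
])

```text
clock: 7.82
tcp_pos: [0.5653, -0.0979, 0.0502]
orientation: [0.055, 3.141, 0.001]
contact_force: [-0.4, -0.1, 4.2]
grip_width: 0.0212
gripper_force: 29.8
```

Call:
apply_moves([
  [[-0.008, 0, 0], [0, 0, 0]],
  [[-0.016, 0, 0], [0, 0, 0]],
])

```text
clock: 8.07
tcp_pos: [0.5686, -0.0982, 0.0502]
orientation: [-0.055, -3.14, -0.0]
contact_force: [-3.4, -0.1, 6.0]
grip_width: 0.0215
gripper_force: 30.0
```

Call:
apply_moves([
  [[-0.008, 0, 0], [0, 0, 0]],
  [[-0.008, 0, 0], [0, 0, 0]],
])

```text
clock: 8.32
tcp_pos: [0.5709, -0.0983, 0.0502]
orientation: [-0.055, -3.141, -0.0]
contact_force: [-1.5, -0.4, 5.4]
grip_width: 0.0215
gripper_force: 29.9
```

Call:
apply_moves([
  [[-0.008, 0, 0], [0, 0, 0]],
  [[-0.008, 0, 0], [0, 0, 0]],
])

```text
clock: 8.57
tcp_pos: [0.5715, -0.0984, 0.0501]
orientation: [-0.055, -3.138, 0.001]
contact_force: [-6.1, 0.2, 10.1]
grip_width: 0.0217
gripper_force: 30.5
```

Call:
apply_moves([
  [[-0.004, 0, 0], [0, 0, 0]],
  [[-0.004, 0, 0], [0, 0, 0]],
])

```text
clock: 8.82
tcp_pos: [0.5716, -0.0984, 0.0501]
orientation: [-0.055, -3.136, 0.001]
contact_force: [-8.5, 0.5, 14.0]
grip_width: 0.0215
gripper_force: 30.8
```

Call:
apply_moves([
  [[-0.003, 0, 0], [0, 0, 0]],
  [[-0.003, 0, 0], [0, 0, 0]],
])

```text
clock: 9.07
tcp_pos: [0.5718, -0.0984, 0.0501]
orientation: [-0.055, -3.135, 0.001]
contact_force: [-12.4, 1.1, 15.7]
grip_width: 0.0214
gripper_force: 31.1
```

Red stops dead at the foot's edge: 12 N with no advance, so it is too thick. I'll back it out and put it back at its old place.

Call:
apply_moves([
  [[0.06, 0, 0], [0, 0, 0]],
  [[0.13, 0, 0], [0, 0, 0]],
  [[0.13, 0, -0.08], [0, 0, 0]],
  [[0.15, 0.12, -0.1], [0, 0, 0]],
  [[0.3, 0.236, -0.1], [0, 0, 0]],
  [[0.5, 0.236, -0.1], [0, 0, 0]],
  [[0.577, 0.236, -0.1], [0, 0, 0]],
  [[0.577, 0.236, -0.05], [0, 0, 0]],
  [[0.577, 0.236, -0.003], [0, 0, 0]],
  [[0.577, 0.236, -0.003], [0, 0, 0]],
])

```text
clock: 10.32
tcp_pos: [0.4341, -0.0345, 0.0501]
orientation: [0.056, 3.141, 0.001]
contact_force: [-0.4, 0.2, -1.6]
grip_width: 0.0216
gripper_force: 30.2
```

Call:
apply_moves([
  [[0, 0, 0], [0, 0, 0]],
  [[0, 0, 0], [0, 0, 0]],
  [[0, 0, 0], [0, 0, 0]],
  [[0, 0, 0], [0, 0, 0]],
], jaw=0)

```text
clock: 10.82
tcp_pos: [0.4327, -0.0347, 0.0509]
orientation: [0.056, 3.141, -0.0]
contact_force: [-0.1, 0.3, -0.7]
grip_width: 0.0428
gripper_force: 0.0
```

Call:
apply_moves([
  [[0, 0, -0.2], [0, 0, 0]],
  [[0, 0.05, -0.3], [0, 0, 0]],
  [[-0.006, 0.25, -0.3], [0, 0, -0.0113]],
  [[-0.006, 0.317, -0.3], [0, 0, -0.0113]],
  [[-0.006, 0.317, -0.3], [0, 0, -0.0113]],
  [[-0.006, 0.317, -0.15], [0, 0, -0.0113]],
  [[-0.006, 0.317, 0.011], [0, 0, -0.0113]],
  [[-0.006, 0.317, 0.011], [0, 0, -0.0113]],
])

```text
clock: 11.82
tcp_pos: [0.4348, 0.043, 0.0461]
orientation: [-0.001, -3.136, 0.002]
contact_force: [0.5, -0.1, 0.6]
grip_width: 0.0426
gripper_force: 0.0
```

Call:
apply_moves([
  [[0, 0, 0], [0, 0, 0]],
  [[0, 0, 0], [0, 0, 0]],
  [[0, 0, 0], [0, 0, 0]],
  [[0, 0, 0], [0, 0, 0]],
  [[0, 0, 0], [0, 0, 0]],
  [[0, 0, 0], [0, 0, 0]],
], jaw=-1, newtons=30)

```text
clock: 12.58
tcp_pos: [0.4378, 0.0443, 0.0491]
orientation: [0.001, 3.14, -0.001]
contact_force: [-2.0, -1.2, 8.3]
grip_width: 0.0214
gripper_force: 32.1
```

Call:
apply_moves([
  [[0, 0, -0.15], [0, 0, 0]],
  [[0, 0, -0.28], [0, 0, 0]],
  [[-0.1, -0.15, -0.28], [0, 0, 0]],
  [[-0.25, -0.35, -0.28], [0, 0, 0.0113]],
  [[-0.38, -0.567, -0.28], [0, 0, 0.0113]],
  [[-0.38, -0.567, -0.28], [0, 0, 0.0113]],
  [[-0.38, -0.567, -0.15], [0, 0, 0.0113]],
  [[-0.38, -0.567, -0.03], [0, 0, 0.0113]],
  [[-0.464, -0.567, -0.02], [0, 0, 0.0113]],
  [[-0.464, -0.567, -0.006], [0, 0, 0.0113]],
])

```text
clock: 13.82
tcp_pos: [0.5542, -0.0963, 0.05]
orientation: [0.055, 3.139, 0.001]
contact_force: [1.9, -0.2, 2.4]
grip_width: 0.0214
gripper_force: 35.2
```

Call:
apply_moves([
  [[0, 0, 0], [0, 0, 0]],
  [[0, 0, 0], [0, 0, 0]],
  [[0, 0, 0], [0, 0, 0]],
  [[0, 0, -0.004], [0, 0, 0]],
], jaw=-0.25)

```text
clock: 14.32
tcp_pos: [0.5528, -0.0974, 0.0507]
orientation: [0.056, 3.141, -0.0]
contact_force: [-0.4, -0.1, -0.2]
grip_width: 0.0321
gripper_force: 0.0
```

Call:
apply_moves([
  [[0, 0, 0], [0, 0, 0]],
  [[0, 0, 0], [0, 0, 0]],
  [[0, 0, 0], [0, 0, 0]],
  [[0, 0, 0], [0, 0, 0]],
], jaw=-1, newtons=30)

```text
clock: 14.82
tcp_pos: [0.5531, -0.0973, 0.0509]
orientation: [0.056, 3.141, -0.0]
contact_force: [-1.3, -0.7, 5.0]
grip_width: 0.0214
gripper_force: 30.1
```

```bash
sed -i 's/"red",90/"blue",90/; s/,.017)/,.014)/' redw.py; python3 redw.py | awk 'NR==1||/^(20|21|22|23|29|3)/'
```

```text
[ 0.5531 -0.0973  0.0509] [ 5.600e-02  3.141e+00 -1.000e-03] az -0.03558197531018514 [-1.9 -0.   5.3]
215 220 287 0.5405 [-0.1143 -0.0804] 64 64
220 219 287 0.5432 [-0.115  -0.0805] 131 136
225 219 288 0.5459 [-0.1151 -0.08  ] 137 136
230 229 277 0.5487 [-0.1103 -0.0855] 66 44
235 230 277 0.5515 [-0.1099 -0.0856] 21 24
290 228 279 0.583 [-0.1127 -0.085 ] 13 23
295 227 280 0.586 [-0.1134 -0.0845] 29 32
300 227 280 0.5891 [-0.1135 -0.0845] 30 29
305 226 281 0.5921 [-0.1142 -0.084 ] 29 33
310 225 281 0.5952 [-0.115 -0.084] 30 30
315 225 282 0.5984 [-0.1151 -0.0835] 31 34
320 224 286 0.6015 [-0.1159 -0.0814] 222 114
325 224 286 0.6047 [-0.116  -0.0814] 220 206
330 224 286 0.608 [-0.1162 -0.0814] 220 207
335 225 286 0.6113 [-0.1159 -0.0814] 220 206
340 229 277 0.6146 [-0.1138 -0.0865] 25 25
```

Call:
apply_moves([
  [[0, -0.004, 0], [0, 0, 0.005]],
  [[-0.016, -0.004, 0], [0, 0, 0.005]],
  [[-0.032, -0.004, 0], [0, 0, 0.005]],
  [[-0.044, -0.004, 0], [0, 0, 0.005]],
  [[-0.044, -0.004, 0], [0, 0, 0.005]],
])

```text
clock: 15.5
tcp_pos: [0.5643, -0.0987, 0.0509]
orientation: [0.081, 3.14, -0.0]
contact_force: [-1.1, 0.4, 6.3]
grip_width: 0.0214
gripper_force: 30.2
```

Call:
apply_moves([
  [[-0.008, 0, 0], [0, 0, 0]],
  [[-0.016, 0, 0], [0, 0, 0]],
  [[-0.016, 0, 0], [0, 0, 0]],
])

```text
clock: 15.88
tcp_pos: [0.568, -0.0989, 0.0509]
orientation: [-0.081, -3.141, 0.001]
contact_force: [-2.5, 0.3, 6.8]
grip_width: 0.0212
gripper_force: 30.3
```

Call:
apply_moves([
  [[-0.008, 0, 0], [0, 0, 0]],
  [[-0.008, 0, 0], [0, 0, 0]],
])

```text
clock: 16.12
tcp_pos: [0.57, -0.099, 0.0509]
orientation: [-0.081, -3.141, 0.001]
contact_force: [-1.5, -0.8, 7.2]
grip_width: 0.0212
gripper_force: 30.3
```

Call:
apply_moves([
  [[-0.008, 0, 0], [0, 0, 0]],
  [[-0.008, 0, 0], [0, 0, 0]],
])

```text
clock: 16.38
tcp_pos: [0.572, -0.0991, 0.0509]
orientation: [-0.081, -3.141, 0.001]
contact_force: [-1.8, -0.4, 6.4]
grip_width: 0.0215
gripper_force: 30.3
```

Call:
apply_moves([
  [[-0.008, 0, 0], [0, 0, 0]],
  [[-0.008, 0, 0], [0, 0, 0]],
])

```text
clock: 16.62
tcp_pos: [0.574, -0.0993, 0.0509]
orientation: [-0.081, -3.14, 0.001]
contact_force: [-2.1, -0.2, 6.7]
grip_width: 0.0211
gripper_force: 30.3
```

Call:
apply_moves([
  [[-0.008, 0, 0], [0, 0, 0]],
  [[-0.008, 0, 0], [0, 0, 0]],
])

```text
clock: 16.88
tcp_pos: [0.5757, -0.0993, 0.0509]
orientation: [-0.081, -3.14, 0.001]
contact_force: [-3.3, -0.7, 7.9]
grip_width: 0.0215
gripper_force: 30.4
```

Call:
apply_moves([
  [[-0.008, 0, 0], [0, 0, 0]],
  [[-0.008, 0, 0], [0, 0, 0]],
])

```text
clock: 17.12
tcp_pos: [0.5768, -0.0994, 0.0509]
orientation: [-0.081, -3.138, 0.001]
contact_force: [-7.0, 1.1, 12.1]
grip_width: 0.0215
gripper_force: 30.8
```

Call:
apply_moves([
  [[-0.008, 0, 0], [0, 0, 0]],
  [[-0.008, 0, 0], [0, 0, 0]],
])

```text
clock: 17.38
tcp_pos: [0.5785, -0.0995, 0.0509]
orientation: [-0.081, -3.137, 0.001]
contact_force: [-7.6, 0.4, 12.2]
grip_width: 0.0214
gripper_force: 30.9
```

Blue rides under on its bevel with a rising drag of about 7 N, so it fits. I'll keep pushing.

Call:
apply_moves([
  [[-0.008, 0, 0], [0, 0, 0]],
  [[-0.008, 0, 0], [0, 0, 0]],
])

```text
clock: 17.62
tcp_pos: [0.5803, -0.0996, 0.0509]
orientation: [-0.081, -3.137, 0.002]
contact_force: [-8.4, 0.1, 13.2]
grip_width: 0.0214
gripper_force: 31.0
```

Call:
apply_moves([
  [[-0.008, 0, 0], [0, 0, 0]],
  [[-0.008, 0, 0], [0, 0, 0]],
])

```text
clock: 17.88
tcp_pos: [0.5826, -0.0997, 0.0509]
orientation: [-0.081, -3.138, 0.001]
contact_force: [-6.4, 0.7, 11.6]
grip_width: 0.0212
gripper_force: 30.8
```

Call:
apply_moves([
  [[-0.008, 0, 0], [0, 0, 0]],
  [[-0.008, 0, 0], [0, 0, 0]],
])

```text
clock: 18.12
tcp_pos: [0.5847, -0.0998, 0.0509]
orientation: [-0.081, -3.138, 0.001]
contact_force: [-5.5, 0.5, 11.4]
grip_width: 0.0213
gripper_force: 30.8
```

Call:
apply_moves([
  [[-0.008, 0, 0], [0, 0, 0]],
  [[-0.008, 0, 0], [0, 0, 0]],
])

```text
clock: 18.38
tcp_pos: [0.5867, -0.0999, 0.0509]
orientation: [-0.081, -3.138, 0.001]
contact_force: [-6.2, -0.5, 11.1]
grip_width: 0.0213
gripper_force: 30.8
```

Call:
apply_moves([
  [[-0.012, 0, 0], [0, 0, 0]],
  [[-0.024, 0, 0], [0, 0, 0]],
  [[-0.036, 0.001, 0], [0, 0, 0]],
  [[-0.048, 0.001, 0], [0, 0, 0]],
  [[-0.06, 0.001, 0], [0, 0, 0]],
  [[-0.06, 0.001, 0], [0, 0, 0]],
])

```text
clock: 19.12
tcp_pos: [0.6019, -0.1004, 0.0509]
orientation: [-0.081, -3.138, 0.001]
contact_force: [-4.9, -0.4, 10.3]
grip_width: 0.0215
gripper_force: 30.7
```

```bash
python3 redw.py | awk 'NR==1||/^(20|21|22|23|29|3)/'
```

```text
[ 0.6019 -0.1005  0.0509] [-8.100e-02 -3.138e+00  1.000e-03] az -6.334807313285349 [-6.   0.8  9.6]
215 221 286 0.589 [-0.1168 -0.0839] 133 135
220 220 287 0.5917 [-0.1175 -0.0835] 130 132
225 219 288 0.5943 [-0.1182 -0.0831] 132 133
230 230 277 0.5973 [-0.1129 -0.0887] 41 42
235 230 277 0.6 [-0.1131 -0.0887] 22 18
290 228 279 0.6314 [-0.1163 -0.0886] 19 24
295 227 279 0.6344 [-0.1171 -0.0887] 27 18
300 227 280 0.6375 [-0.1173 -0.0883] 22 27
305 226 281 0.6405 [-0.118  -0.0878] 32 32
310 225 281 0.6436 [-0.1188 -0.0879] 28 33
315 225 282 0.6467 [-0.119  -0.0874] 27 33
320 224 286 0.6499 [-0.1198 -0.0853] 202 64
325 224 286 0.6531 [-0.12   -0.0854] 200 123
330 225 286 0.6563 [-0.1197 -0.0855] 194 123
335 225 286 0.6596 [-0.12   -0.0856] 201 124
340 233 274 0.6631 [-0.1157 -0.0923] 33 32
```

Call:
apply_moves([
  [[-0.012, 0, 0], [0, 0, 0]],
  [[-0.024, 0, 0], [0, 0, 0]],
  [[-0.036, 0.001, 0], [0, 0, 0]],
  [[-0.048, 0.001, 0], [0, 0, 0]],
  [[-0.06, 0.001, 0], [0, 0, 0]],
  [[-0.064, 0.001, 0], [0, 0, 0]],
])

```text
clock: 19.92
tcp_pos: [0.6176, -0.101, 0.0509]
orientation: [-0.081, -3.137, 0.001]
contact_force: [-7.6, -0.0, 12.1]
grip_width: 0.0211
gripper_force: 30.8
```

Call:
apply_moves([
  [[0, 0, 0], [0, 0, 0]],
  [[0, 0, 0], [0, 0, 0]],
  [[0, 0, 0], [0, 0, 0]],
  [[0, 0, 0], [0, 0, 0]],
], jaw=0)

```text
clock: 20.42
tcp_pos: [0.6189, -0.101, 0.0504]
orientation: [-0.081, -3.14, -0.0]
contact_force: [-0.3, 0.2, 0.1]
grip_width: 0.043
gripper_force: 0.0
```

Call:
apply_moves([
  [[0, 0, -0.1], [0, 0, 0]],
  [[0, 0, -0.3], [0, 0, 0]],
  [[0.2, 0, -0.5], [0, 0, 0]],
  [[0.4, 0, -0.7], [0, 0, 0]],
  [[0.6, 0, -0.8], [0, 0, 0]],
  [[0.6, 0, -0.8], [0, 0, 0]],
  [[0.6, 0, -0.8], [0, 0, 0]],
])

```text
clock: 21.3
tcp_pos: [0.4693, -0.0937, 0.251]
orientation: [0.081, 3.139, -0.002]
contact_force: [1.0, -0.4, 0.6]
grip_width: 0.043
gripper_force: 0.0
```

Run:
```python
from h import *
from bench import telemetry, grab_frame
d={n:grab_frame(n) for n in ("scene","side","wrist")}; pickle.dump(d,open("f3.pkl","wb"))
A=cv2.resize(d["scene"]["frame"][150:300,160:360],None,fx=2,fy=2,interpolation=cv2.INTER_CUBIC)
B=cv2.resize(d["side"]["frame"][140:290,200:380],None,fx=2,fy=2,interpolation=cv2.INTER_CUBIC)
C=cv2.resize(d["wrist"]["frame"],(400,300))
D=cv2.resize(d["scene"]["frame"][175:235,270:342],(360,300),interpolation=cv2.INTER_CUBIC)
im=np.vstack([np.hstack([A,B]),np.hstack([C,D])])
cv2.imwrite("pics/f3.png",im[:,:,::-1])
```

```text
(no output)
```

View pics/f3.png

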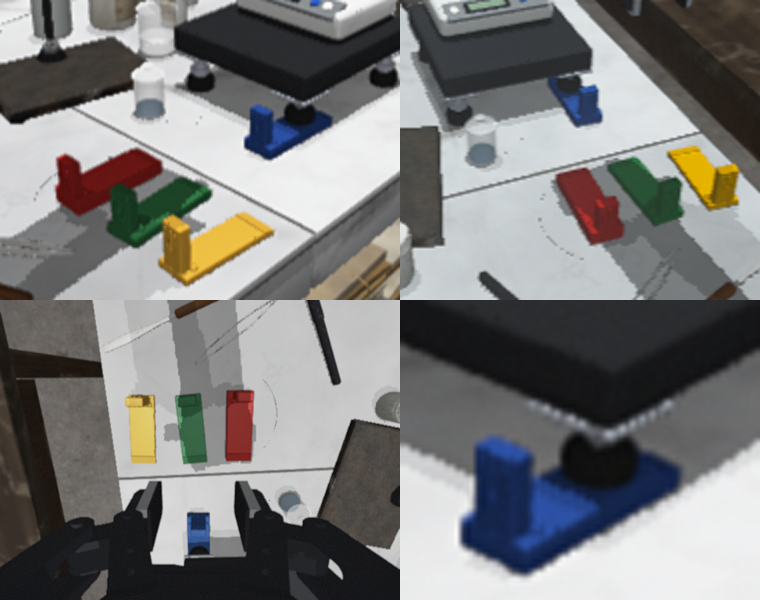

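The picture shows the blue plate home under the foot, with its tab clear in front. Red, green and yellow lie flat, and the glassware has not moved. One last numeric check of the lateral fit before handing in.

Run:
```python
from h import *
d=pickle.load(open("f3.pkl","rb")); w=d["wrist"]; m=mask(w,"blue",90); m[:250]=0; m[:,:225]=0; m[:,285:]=0
g=w["frame"].max(2)
for y in range(270,330,3):
    xs=np.where(m[y])[0]
    if len(xs)>5:
        a=onz(w,[[xs[0]-.5,y],[xs[-1]+.5,y]],.014); k=np.where(g[y,xs[0]:xs[-1]]<35)[0]
        print(y,xs[0],xs[-1],a[0,0].round(4),a[:,1].round(4),a[:,1].mean().round(4),(xs[0]+k[[0,-1]]) if len(k) else "")
s=d["scene"]; mb=mask(s,"blue",90)
def xyv(us,uq):
    A=[];b=[]
    for f,u in ((s,us),(d["side"],uq)):
        r=ray(f,u)[0]; n=np.array([r[1],-r[0]]); A.append(n);b.append(n@f["origin"][:2])
    return np.linalg.solve(A,b)
m=mb[195:235,275:335]; ys,xs=np.where(m); i=np.argmax(xs); print("nose right corner px",xs[i]+275,ys[i]+195, onz(s,[xs[i]+275.5,ys[xs==xs.max()].min()+195],.0108)[0].round(4))
```

```text
273 241 266 0.6023 [-0.116  -0.0849] -0.1005 
276 240 267 0.6062 [-0.1174 -0.0839] -0.1007 
279 240 267 0.6103 [-0.1177 -0.084 ] -0.1009 
282 240 267 0.6143 [-0.1179 -0.0842] -0.1011 
285 240 267 0.6184 [-0.1182 -0.0843] -0.1013 
288 240 267 0.6225 [-0.1184 -0.0845] -0.1015 
291 240 267 0.6266 [-0.1187 -0.0847] -0.1017 
294 240 267 0.6308 [-0.1189 -0.0848] -0.1019 
297 240 267 0.6349 [-0.1192 -0.085 ] -0.1021 
300 240 267 0.6391 [-0.1194 -0.0851] -0.1023 
303 240 267 0.6433 [-0.1197 -0.0853] -0.1025 
306 241 268 0.6476 [-0.1187 -0.0842] -0.1015 
309 241 267 0.6519 [-0.119  -0.0856] -0.1023 
312 241 267 0.6562 [-0.1192 -0.0858] -0.1025 
315 241 267 0.6605 [-0.1195 -0.0859] -0.1027 
318 241 267 0.6648 [-0.1198 -0.0861] -0.1029 [247 262]
321 241 267 0.6692 [-0.12   -0.0863] -0.1031 [245 264]
nose right corner px 325 209 [ 0.7034 -0.1241  0.0108]
```

Lateral fit is within 0.6 mm. The flat only just reaches past the foot's rear edge, so I'll push 6 mm further for margin.

Call:
apply_moves([
  [[-0.2, 0, 0.1], [0, 0, 0]],
  [[-0.4, 0, 0.3], [0, 0, 0]],
  [[-0.6, 0, 0.45], [0, 0, 0]],
  [[-0.6, 0, 0.45], [0, 0, 0]],
  [[-0.6, 0, 0.6], [0, 0, 0]],
  [[-0.6, 0, 0.75], [0, 0, 0]],
  [[-0.6, 0, 0.8], [0, 0, 0]],
  [[-0.6, 0, 0.8], [0, 0, 0]],
])

```text
clock: 22.45
tcp_pos: [0.6187, -0.1007, 0.0503]
orientation: [-0.08, -3.14, -0.001]
contact_force: [-0.5, 0.4, -0.5]
grip_width: 0.0424
gripper_force: 0.0
```

Call:
apply_moves([
  [[0, 0, 0], [0, 0, 0]],
  [[0, 0, 0], [0, 0, 0]],
  [[0, 0, 0], [0, 0, 0]],
  [[0, 0, 0], [0, 0, 0]],
  [[0, 0, 0], [0, 0, 0]],
], jaw=-1, newtons=30)

```text
clock: 23.08
tcp_pos: [0.6201, -0.1009, 0.0523]
orientation: [0.08, 3.138, -0.001]
contact_force: [-1.0, -0.1, 5.9]
grip_width: 0.0211
gripper_force: 30.6
```

Call:
apply_moves([
  [[-0.008, 0, 0], [0, 0, 0]],
  [[-0.016, 0, 0], [0, 0, 0]],
  [[-0.024, 0.001, 0], [0, 0, 0]],
  [[-0.028, 0.001, 0], [0, 0, 0]],
])

```text
clock: 23.58
tcp_pos: [0.6251, -0.101, 0.0523]
orientation: [-0.081, -3.139, 0.002]
contact_force: [-8.3, 0.2, 13.7]
grip_width: 0.0216
gripper_force: 31.3
```

Call:
apply_moves([
  [[0, 0, 0], [0, 0, 0]],
  [[0, 0, 0], [0, 0, 0]],
  [[0, 0, 0], [0, 0, 0]],
  [[0, 0, 0], [0, 0, 0]],
], jaw=0)

```text
clock: 24.08
tcp_pos: [0.6259, -0.1011, 0.0505]
orientation: [-0.081, -3.14, -0.0]
contact_force: [-0.1, -1.8, -0.5]
grip_width: 0.0428
gripper_force: 0.0
```

Call:
apply_moves([
  [[0, 0, -0.1], [0, 0, 0]],
  [[0, 0, -0.3], [0, 0, 0]],
  [[0.2, 0, -0.5], [0, 0, 0]],
  [[0.4, 0, -0.7], [0, 0, 0]],
  [[0.6, 0, -0.8], [0, 0, 0]],
  [[0.6, 0, -0.8], [0, 0, 0]],
  [[0.6, 0, -0.8], [0, 0, 0]],
])

```text
clock: 24.95
tcp_pos: [0.4763, -0.0939, 0.2509]
orientation: [0.082, 3.139, -0.002]
contact_force: [-0.1, -0.5, 0.4]
grip_width: 0.0431
gripper_force: 0.0
```

Run:
```python
from h import *
from bench import grab_frame
w=grab_frame("wrist"); m=mask(w,"blue",90); m[:250]=0; m[:,:225]=0; m[:,285:]=0
g=w["frame"].max(2)
for y in range(264,330,3):
    xs=np.where(m[y])[0]
    if len(xs)>5:
        a=onz(w,[[xs[0]-.5,y],[xs[-1]+.5,y]],.014); k=np.where(g[y,xs[0]:xs[-1]]<35)[0]
        print(y,xs[0],xs[-1],a[0,0].round(4),a[:,1].mean().round(4),(xs[0]+k[[0,-1]]) if len(k) else "")
```

```text
273 241 267 0.6097 -0.1008 
276 241 268 0.6137 -0.1004 
279 241 268 0.6178 -0.1006 
282 241 268 0.6219 -0.1008 
285 241 268 0.6259 -0.101 
288 241 268 0.6301 -0.1012 
291 241 268 0.6342 -0.1014 
294 241 268 0.6384 -0.1016 
297 241 268 0.6425 -0.1019 
300 241 268 0.6468 -0.1021 
303 241 268 0.651 -0.1023 
306 242 268 0.6553 -0.1019 
309 242 268 0.6596 -0.1021 
312 242 268 0.6639 -0.1023 [249 262]
315 242 268 0.6682 -0.1025 [246 265]
```

```bash
python3 -c "
from bench import job
print(job.hand_in())"
```

```text
the job is handed in; nothing more can be done
None
```

The blue 14 mm plate fits: it slid in with about 5 to 8 N of drag and now sits home under the whole foot; red (17 mm) stopped at the foot's edge, green and yellow were not tried, those three lie flat clear of the slab, and the job is handed in.

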